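# Close up the loaded treat dispenser

### The arm

A 7-joint arm with a two-finger parallel gripper is mounted at the origin on the work surface. World frame = base frame: x ahead of the robot, y to its left, z up, the work surface at z = 0. Lengths are in m, angles in rad, forces in N, time in s.
With the tool pointing down it reaches from about 0.4 to 0.875 m from the base axis. Payload 6.5 kg.
Tool frame: the origin (TCP) lies midway between the tips of the shut fingers; the grasp point (between the pads) lies 19 mm behind it; z points along the fingers, x is the direction in which the jaws open and shut, and the axes are right-handed (so a half turn about z gives the same grasp; the last joint's range is limited). The gripper opens to 85 mm and grips with 20 to 120 N. Pads are 22 mm wide; open, the fingers measure 114 mm over their backs; the gripper's body (76 mm by 85 mm) begins 54 mm behind the grasp point. The pads swing forward as they close: fully open they stand 13 mm farther back than shut.
Start: joints at [-1.177, 0.536, -0.004, 1.538, 0.003, 1.067, -0.071], TCP at [0.288, 0.582, 0.195] pointing down, gripper open.
Joint ranges: [-2.7, 2.7], [-0.37, 2.16], [-1.27, 1.26], [0.24, 2.4], [-1.31, 4.45], [0.19, 1.91], [-2.76, 2.76]. Speed limits (rad/s): [2.39, 2.39, 3.14, 3.14, 3.14, 3.14, 3.14].

### API

Orientations are given as [roll, pitch, yaw] about the fixed x, y, z axes, in that order (R = Rz(yaw) Ry(pitch) Rx(roll)).
In Python, from plant import manip gives the robot as it stands. The module is installed in compiled form; this text tells all that it offers.
- The arm moves only by the tool jog_arm, never from a script. Its argument "targets" is a list of rows, each an object with "travel": the shift along the world's x, y, z in units of 60 mm (1.0 is 60 mm), a list of three; "angular": the turn, a rotation vector about the world's x, y, z in units of 6 degrees (1.0 is 6 degrees), a list of three; "fingers": the opening, from -1 (shut) to 1 (fully open), so that 0 is half open. A call has 1 to 20 rows; each row shifts and turns the commanded pose from where the row before left it; what a row does not reach is not made up. A row lasts 1/8 s, in which the tool goes at most 62.5 mm and 10.7 degrees, less where a joint would pass 70% of its speed; a pose out of reach is approached as far as the arm can. A call is refused whole if a number of a shift passes 1 or a number of a turn 1, either way. A call with a gripper value outside its range is refused whole. The fingers move at their own pace and stop on an object; "squeeze" is the grip in N (left out, the last holds). Time passes only in rows, so rows that do not move let the fingers close. It gives the time, the measured TCP pose, the force and the opening at its end, in the units of the state.
- manip.state(): the state, without advancing time (a new reading comes with each control period).
- manip.get_image(name): name is "side" or "top"; returns the picture (420x560x3 uint8, red, green, blue); there is no depth.
- manip.camera_info(name): a dict with "fx", "fy", "cx", "cy" (pixels), "k1" (the pictures are not rectified: a ray, as slopes to the right and down, at radius r is drawn at 1 + k1 r^2 times it, then the intrinsics apply), "T" (4x4, takes a point from camera to world coordinates). Camera axes: x right, y up, looking along -z (the intrinsics and any distortion apply to the point x, -y, -z); pixel columns grow to the right and rows downward; lengths in m; the calibration is good to about 2 mm. A picture is of the moment at which its call begins. camera_info takes no time and is no camera call.
- manip.hand_in(): hands the job in, once; it reports no verdict.
The state is a dict: "clock": time; "joint_pos": joint angles; "dq": joint speeds; "joint_efforts": joint torques, N m; "tcp_pos": TCP position; "ee_rot": TCP orientation; "contact_force": force on the tool from outside, world axes, zero at the start; "wrist_torque": the same for the moment, N m; "opening": opening from 0.0 (shut) to 1.0 (fully open).
Only numpy, scipy, OpenCV 4.12 (cv2) and the standard library are available. Lean on these libraries where they do the work, as an engineer would, in place of code of your own. Each camera call takes 0.05 s, during which the arm holds its last target. There are 200 camera calls.

### The job

The green treat cartridge has been laid loosely on the dispenser's deck: push it square and flush into the corner of the white fence (against both the far wall and the left wall). Then swing the dark lid fully shut over it, and after that fold the orange clamp fully down onto the lid. Leave the brushes, comb, canister, bottle and jar where they are.

Things in the scene. Friction and masses are not known exactly. Their poses are not given: they have to be found in the camera images.
- dispenser: White plastic treat dispenser, fixed to the table at a varying place and yaw. Origin: on the table top; x points away from its front, y to its left. Flat deck 50 mm high, x -100..75, y -90..70 mm, open at front and right. In front (x -145..-100) a ledge 22 mm high with a blue button, 32 mm high in all. A grey clamp bracket stands outside the left wall (x -39..-1, y 55..78), 104 mm high.
- cartridge: Loose mint-green box, 110 x 75 x 30 mm (x, y, z), about 0.22 kg, flat on the deck, askew by up to 0.3 rad and up to 45 mm short of home; origin at the centre of its underside, x along its length. Home: length along the dispenser's x, far end against the far wall, left side against the left wall. The lid's skirt leaves it 4 mm: the lid shuts only when it is home.
- bay_home (a point): Point on the deck, dispenser (0, 7.5, 50) mm, where the cartridge's origin lies when fully home; axes as the dispenser's. Two white fence walls, 10 mm thick, rise 32 mm above the deck: the far wall with inner face at dispenser x = 55 mm (y -70..55), the left wall with inner face at y = 45 mm (x -60..55).
- lid (a joint): Angle of the dark grey lid (rad): 0 fully shut (level); starts at 1.7 to 1.95, tilted back past upright. A stiff hinge keeps it where it is left; about 1 N at the free edge moves it. Plate 124 mm long from the hinge, 90 mm wide (dispenser y -38..52), 8 mm thick; skirt 12 mm deep under its front and right edges; white tab 9 mm beyond the free edge.
- lid_hinge (a point): Hinge axis of the lid, along the dispenser's y, at dispenser (60, 7, 84) mm: the plate's underside lies at this height when shut, its top 8 mm above.
- lid_edge (a point): Middle of the lid's free edge, on its outer (top) face, 124 mm from the hinge; moves with the lid. Shut: at dispenser (-64, 7, 92) mm.
- clamp (a joint): Angle of the orange clamp arm (rad): 0 fully down, level on the closed lid; starts at 1.8 to 2.2, standing up and leaning outward (to the dispenser's left). It stays where it is left; about 1 N at its tip moves it. Arm 65 mm long, 22 mm wide, 8 mm thick (4 mm either side of the axis).
- clamp_pivot (a point): Axis of the clamp, along the dispenser's x, at dispenser (-20, 65, 97) mm. When down the arm points from here along the dispenser's -y.
- clamp_tip (a point): Tip of the clamp arm, on its outer (top) face, 65 mm from the pivot; moves with the clamp. Down: at dispenser (-20, 0, 101) mm.
- comb: Steel comb, 190 x 34 x 6 mm, lying on the table to the right of the dispenser; leave alone. Origin: centre of its underside.
- slicker: Coral slicker brush, about 190 x 95 x 24 mm, lying on the table at one side; leave alone.
- bristle: Oval beechwood bristle brush, about 126 x 66 x 30 mm, lying on the table at the other side; leave alone.
- canister: Closed white ceramic canister, 110 mm across, 136 mm high, at the back; leave alone. Origin: centre of its underside.
- shampoo: Amber bottle, 60 mm across, 150 mm high, at the back; leave alone. Origin: centre of its underside.
- balm: Blue jar, 66 mm across, 50 mm high, at the back; leave alone. Origin: centre of its underside.
There are look-alikes about, which are no part of the job. Of the things like the cartridge, leave any that is blue or pink; of the rest the larger one is meant.

How it is judged:
By the outcome, as a careful person would: the job done as asked, in the order asked, and still so for the second after the job is handed in, with the robot touching nothing.
It also fails if it takes over 72 s, if anything falls off the work surface, if the arm or the gripper's body presses on something with over 40 N, if the wrist force passes 120 N, or if a joint passes its speed limit or range.

## Working session

There is one attempt and no reset: what is moved stays moved. The work goes in short steps, Python scripts to look and compute and a tool call to move; the robot and the scene stay as the last step left them, time stands still between calls to the robot, and variables do not carry over. Pictures are saved under pics/ and viewed, about 8 in all and at most 12, crops included, and the job is handed in when it is done.

Besides the shell and the picture viewer there is one more tool, called after ">>>" as name([rows], argument=value, ...), one row to a line, values as JSON. jog_arm: Moves the arm, as the interface text tells. Its arguments: {"type":"object","properties":{"targets":{"type":"array"},"squeeze":{"type":"number"}},"required":["targets"]}

```bash
mkdir -p pics; cat > h.py <<'E'
from plant import manip
import numpy as np, cv2
def grab(n,f):
    im=manip.get_image(n); cv2.imwrite('pics/'+f,im[:,:,::-1]); return im
def ray(n,u,v):
    c=manip.camera_info(n); x,y=(u-c['cx'])/c['fx'],(v-c['cy'])/c['fy']
    r0=np.hypot(x,y); r=r0
    for _ in range(20): r=r0/(1+c['k1']*r*r)
    s=r/r0 if r0>0 else 1
    T=np.array(c['T']); return T[:3,3],T[:3,:3]@np.array([x*s,-y*s,-1])
def onz(n,u,v,z):
    o,d=ray(n,u,v); return o+d*(z-o[2])/d[2]
def proj(n,p):
    c=manip.camera_info(n); T=np.array(c['T']); q=T[:3,:3].T@(np.array(p)-T[:3,3])
    x,y=q[0]/-q[2],-q[1]/-q[2]; k=1+c['k1']*(x*x+y*y)
    return c['fx']*x*k+c['cx'],c['fy']*y*k+c['cy']
E
python3 - <<'E'
from h import *
a=grab('top','top0.png'); b=grab('side','side0.png')
for n in('top','side'):
    c=manip.camera_info(n);print({k:np.round(v,3).tolist() for k,v in c.items()})
print(manip.state())
E
```

```text
{'fx': 490.103, 'fy': 490.103, 'cx': 285.202, 'cy': 209.085, 'k1': -0.162, 'T': [[-0.023, 0.995, -0.099, 0.414], [-1.0, -0.022, 0.007, -0.009], [0.005, 0.099, 0.995, 1.368], [0.0, 0.0, 0.0, 1.0]]}
{'fx': 527.116, 'fy': 527.116, 'cx': 290.08, 'cy': 204.842, 'k1': -0.202, 'T': [[-0.848, 0.31, -0.429, -0.194], [-0.529, -0.527, 0.665, 1.123], [-0.02, 0.791, 0.611, 1.137], [0.0, 0.0, 0.0, 1.0]]}
{'clock': 0.1, 'joint_pos': array([-1.17722152,  0.5371102 , -0.0044585 ,  1.53875443,  0.00264215,
        1.06729837, -0.07124333]), 'dq': array([-0.0002595 , -0.00154992,  0.00016097, -0.00241456,  0.00075009,
       -0.00105173, -0.00080483]), 'joint_efforts': array([ 2.30808037e-03, -5.84563172e+01,  1.05194896e+00, -2.59778005e+01,
        1.26796027e-02,  4.51904198e-03,  3.51905172e-07]), 'tcp_pos': array([0.28817835, 0.58193818, 0.19459549]), 'ee_rot': array([3.14145031e+00, 1.55836072e-03, 1.11108719e+00]), 'contact_force': array([0.3790214 , 0.0852628 , 0.65249885]), 'wrist_torque': array([-0.05261165, -0.02966165, -0.0218255 ]), 'opening': 1.0023354975618348}
```

View pics/top0.png

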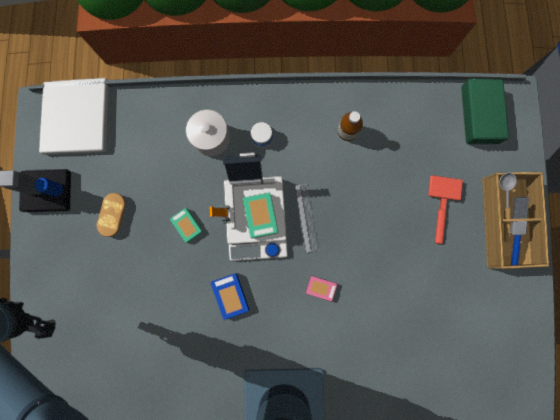

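View pics/side0.png

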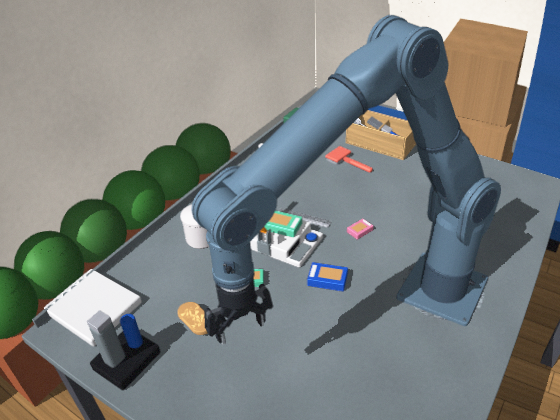

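Candidates for the cartridge in the top view:
- large green at (260,215), on the deck
- small green at (186,226), on the table
- blue at (230,297)
- pink at (321,288)

I choose the green one at (260,215) and will check it in a close crop.

```bash
python3 - <<'E'
from h import *
a=cv2.imread('pics/top0.png')
c=a[140:270,170:330]; cv2.imwrite('pics/crop0.png',cv2.resize(c,None,fx=4.6,fy=4.6,interpolation=cv2.INTER_CUBIC))
hsv=cv2.cvtColor(a,cv2.COLOR_BGR2HSV)
def comps(m,nm,z):
    n,l,s,ce=cv2.connectedComponentsWithStats(m.astype(np.uint8))
    for i in range(1,n):
        if s[i,4]>25:
            pts=np.argwhere(l==i)[:,::-1].astype(np.float32)
            w=np.array([onz('top',u,v,z)[:2] for u,v in pts]).astype(np.float32)*1000
            r=cv2.minAreaRect(w); print(nm,ce[i].round(1),s[i,4],onz('top',*ce[i],z).round(4),np.round(cv2.boxPoints(r),1).tolist(),np.round(r[1],1),round(r[2],1))
H,S,V=hsv[...,0],hsv[...,1],hsv[...,2]
roi=np.zeros(H.shape,bool); roi[140:270,170:330]=1
comps((H>65)&(H<90)&(S>90)&roi,'green',.08)
comps((H>100)&(H<125)&(S>150)&(V>70)&roi,'blue',.032)
comps((H>5)&(H<25)&(S>150)&roi,'orange',.1)
wm=((S<40)&(V>150)&roi); comps(wm,'white',.05)
E
```

```text
green [259.8 214.8] 559 [0.5288 0.0497 0.08  ] [[468.20001220703125, 76.4000015258789], [481.1000061035156, 3.5999999046325684], [588.0999755859375, 22.600000381469727], [575.2000122070312, 95.4000015258789]] [108.7  74. ] 10.1
green [186.7 225.7] 319 [0.5041 0.2443 0.08  ] [[457.79998779296875, 247.8000030517578], [488.29998779296875, 201.6999969482422], [555.0, 245.89999389648438], [524.4000244140625, 292.0]] [79.9 55.3] 33.5
blue [272.2 249.3] 122 [0.4379 0.0201 0.032 ] [[422.20001220703125, 4.599999904632568], [452.1000061035156, 3.9000000953674316], [452.79998779296875, 36.599998474121094], [422.8999938964844, 37.20000076293945]] [32.7 29.9] 88.7
orange [217.5 211.7] 141 [0.5375 0.1591 0.1   ] [[525.7999877929688, 137.0], [549.4000244140625, 136.5], [550.4000244140625, 181.3000030517578], [526.7999877929688, 181.8000030517578]] [44.8 23.6] 88.7
white [205.  143.3] 228 [0.7327 0.1993 0.05  ] [[718.0, 152.6999969482422], [740.7000122070312, 152.10000610351562], [743.4000244140625, 243.89999389648438], [720.7999877929688, 244.60000610351562]] [91.9 22.7] 88.3
white [246.5 154.1] 28
[... 1537 characters left out ...]
1035156, 19.399999618530273], [489.20001220703125, 66.69999694824219]] [11.1 48. ] 10.1
white [277.2 238.4] 45 [0.4666 0.0054 0.05  ] [[461.5, 33.0], [464.8999938964844, -15.800000190734863], [473.1000061035156, -15.300000190734863], [469.79998779296875, 33.5]] [ 8.3 48.9] 3.9
white [282.7 249.9] 88 [ 0.4355 -0.0085  0.05  ] [[418.8999938964844, -17.0], [453.79998779296875, -17.799999237060547], [454.20001220703125, 1.0], [419.3999938964844, 1.7999999523162842]] [18.8 34.9] 88.7
white [262.8 251.7] 80 [0.4317 0.0449 0.05  ] [[417.29998779296875, 31.299999237060547], [449.6000061035156, 30.700000762939453], [450.0, 52.099998474121094], [417.79998779296875, 52.79999923706055]] [21.5 32.2] 88.9
```

View pics/crop0.png

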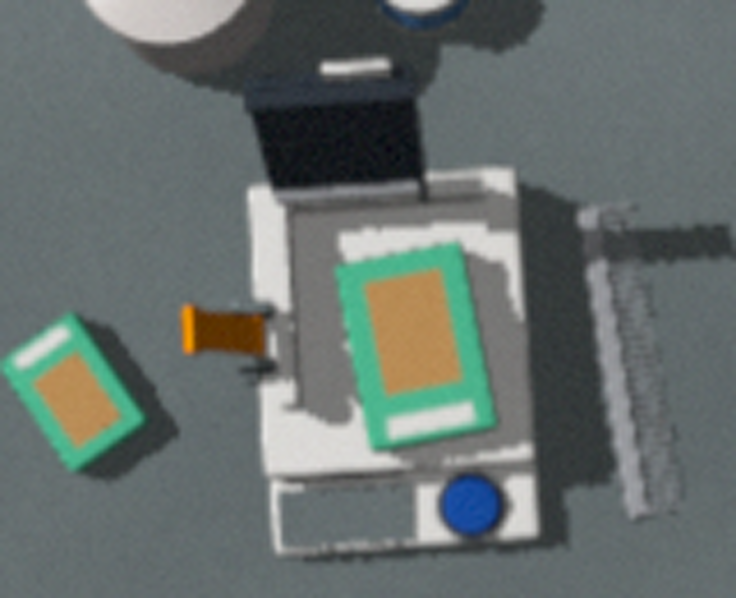

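```bash
cat >> h.py <<'E'
def fit(A,B):
    A=np.array(A,float);B=np.array(B,float);a=A-A.mean(0);b=B-B.mean(0)
    t=np.arctan2((a[:,0]*b[:,1]-a[:,1]*b[:,0]).sum(),(a*b).sum())
    R=np.array([[np.cos(t),-np.sin(t)],[np.sin(t),np.cos(t)]]);o=B.mean(0)-R@A.mean(0)
    return t,o,B-(A@R.T+o)
E
python3 - <<'E'
from h import *
P=[((-100,70),(265,473),.05),((-100,-90),(538,465),.05),((75,-90),(516,168),.05),((75,70),(248,188),.05)]
cr=lambda u,v:(170+(u+.5)/4.6-.5,140+(v+.5)/4.6-.5)
B=[onz('top',*cr(*p),z)[:2]*1000 for _,p,z in P]
t,o,r=fit([p[0] for p in P],B); print(t,o,r.round(1).tolist())
R=np.array([[np.cos(t),-np.sin(t)],[np.sin(t),np.cos(t)]])
for q,z in (((452.5,20.3),0),): print('button',R.T@(np.array([437.9,20.1])-o))
for q in [(468.2,76.4),(481.1,3.6),(588.1,22.6),(575.2,95.4),(528.15,49.5)]: print('cart',(R.T@(np.array(q)-o)).round(1))
print('ledge front',[(R.T@(onz('top',*cr(*p),.022)[:2]*1000-o)).round(1) for p in((277,553),(541,538))])
def W(x,y,z): return np.r_[(R@np.array([x,y])+o)/1000,z/1000]
for th in(1.7,1.8,1.9,1.95):
    s,c=np.sin(th),np.cos(th)
    print(th,[np.round(((np.array(proj('top',W(60-124*c-8*s*0,y,84+124*s)))-[170,140])*4.6),0).tolist() for y in(52,-38)])
for th in(1.8,2,2.2):
    s,c=np.sin(th),np.cos(th)
    print('cl',th,[np.round(((np.array(proj('top',W(-20+dx,65-65*c,97+65*s)))-[170,140])*4.6),0).tolist() for dx in(-11,11)])
print(W(-20,65,97),[W(x,y,0)[:2].round(3).tolist() for x,y in((0,7.5),(60,7),(-64,7))], 'yaw',t)
E
```

```text
0.04058812210650698 [557.58303812  75.2265392 ] [[3.9, -0.8], [-1.4, -0.7], [-0.4, 1.1], [-2.1, 0.3]]
button [-121.82133742  -50.22476171]
cart [-89.3   4.8]
cart [-79.3 -68.5]
cart [ 28.4 -53.8]
cart [18.4 19.4]
cart [-30.5 -24.5]
ledge front [array([-143.1,   67.7]), array([-143.9,  -89.9])]
1.7 [[245.0, 131.0], [416.0, 120.0]]
1.8 [[244.0, 109.0], [415.0, 98.0]]
1.9 [[244.0, 88.0], [414.0, 77.0]]
1.95 [[244.0, 78.0], [414.0, 67.0]]
cl 1.8 [[214.0, 345.0], [212.0, 305.0]]
cl 2 [[193.0, 347.0], [191.0, 307.0]]
cl 2.2 [[174.0, 350.0], [172.0, 310.0]]
[0.53496201 0.13936147 0.097     ] [[0.557, 0.083], [0.617, 0.085], [0.493, 0.08]] yaw 0.04058812210650698
```

The crop confirms the large mint-green cartridge, with its centre near crop (415,345). In dispenser coordinates that is (-30, -24) mm with 0.136 rad of skew. The clamp is at about 2.05 rad and the lid at about 1.87 rad. I'll push first on the front face, using both fingertips side by side.

>>> jog_arm([
  {"travel": [0.24,-0.82,0],"angular": [0,0,0.957],"fingers": 0.2},
  {"travel": [0.24,-0.82,0],"angular": [0,0,0.957],"fingers": 0.2},
  {"travel": [0.24,-0.82,0],"angular": [0,0,0.957],"fingers": 0.2},
  {"travel": [0.24,-0.82,0],"angular": [0,0,0.957],"fingers": 0.2},
  {"travel": [0.24,-0.82,0],"angular": [0,0,0.957],"fingers": 0.2},
  {"travel": [0.24,-0.82,0],"angular": [0,0,0],"fingers": 0.2},
  {"travel": [0.24,-0.82,0],"angular": [0,0,0],"fingers": 0.2},
  {"travel": [0.24,-0.82,0],"angular": [0,0,0],"fingers": 0.2},
  {"travel": [0.24,-0.82,0],"angular": [0,0,0],"fingers": 0.2},
  {"travel": [0.24,-0.82,0],"angular": [0,0,0],"fingers": 0.2},
  {"travel": [0.24,-0.82,0],"angular": [0,0,0],"fingers": 0.2},
  {"travel": [0,0,0],"angular": [0,0,0],"fingers": 0.2},
  {"travel": [0,0,0],"angular": [0,0,0],"fingers": 0.2},
])

```text
clock: 1.72
tcp_pos: [0.4465, 0.0418, 0.1952]
ee_rot: [-3.141, -0.0, 1.612]
contact_force: [0.2, 0.5, -0.6]
opening: 0.599
```

>>> jog_arm([
  {"travel": [0,0,-0.75],"angular": [0,0,0],"fingers": 0.2},
  {"travel": [0,0,-0.75],"angular": [0,0,0],"fingers": 0.2},
  {"travel": [0,0,-0.7],"angular": [0,0,0],"fingers": 0.2},
  {"travel": [0,0,0],"angular": [0,0,0],"fingers": 0.2},
  {"travel": [0,0,0],"angular": [0,0,0],"fingers": 0.2},
])

```text
clock: 2.35
tcp_pos: [0.4476, 0.0423, 0.0645]
ee_rot: [3.14, -0.001, 1.614]
contact_force: [0.3, -0.2, -0.7]
opening: 0.6
```

```bash
python3 - <<'E'
from h import *
a=grab('top','top1.png')[:,:,::-1];b=grab('side','side1.png')[:,:,::-1]
A=cv2.resize(a[150:270,190:310],(480,480)*1,interpolation=cv2.INTER_CUBIC);B=cv2.resize(b[180:280,230:330],(480,480),interpolation=cv2.INTER_CUBIC)
cv2.imwrite('pics/c1.png',cv2.resize(np.hstack([A,B]),(800,400)))
print(manip.state()['tcp_pos'])
E
```

```text
[0.4482743  0.04199409 0.06505581]
```

View pics/c1.png

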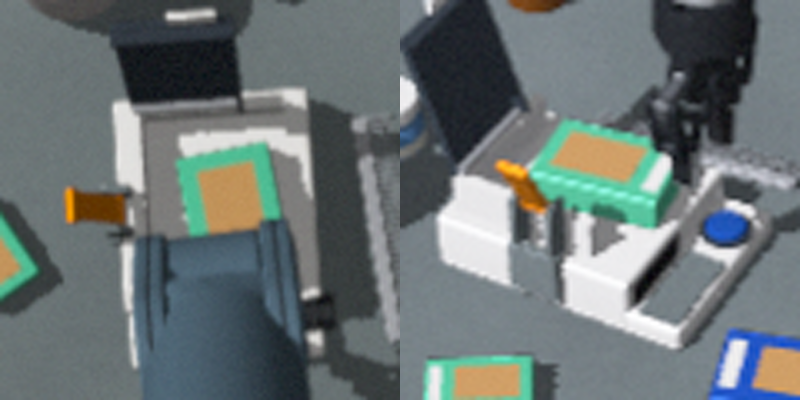

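The cartridge is still at rest. The fingers stand just off its front-right end (side crop near (680,150)) and touch nothing. Pushing now.

>>> jog_arm([
  {"travel": [0.1,0.004,0],"angular": [0,0,0],"fingers": 0.2},
  {"travel": [0.1,0.004,0],"angular": [0,0,0],"fingers": 0.2},
  {"travel": [0.1,0.004,0],"angular": [0,0,0],"fingers": 0.2},
  {"travel": [0.1,0.004,0],"angular": [0,0,0],"fingers": 0.2},
  {"travel": [0.1,0.004,0],"angular": [0,0,0],"fingers": 0.2},
  {"travel": [0.1,0.004,0],"angular": [0,0,0],"fingers": 0.2},
  {"travel": [0,0,0],"angular": [0,0,0],"fingers": 0.2},
])

```text
clock: 3.32
tcp_pos: [0.4833, 0.0428, 0.0634]
ee_rot: [3.141, 0.0, 1.612]
contact_force: [0.3, 0.0, 0.2]
opening: 0.598
```

>>> jog_arm([
  {"travel": [0.05,0.002,0],"angular": [0,0,0],"fingers": 0.2},
  {"travel": [0.05,0.002,0],"angular": [0,0,0],"fingers": 0.2},
  {"travel": [0.03,0.001,0],"angular": [0,0,0],"fingers": 0.2},
])

```text
clock: 3.7
tcp_pos: [0.4909, 0.043, 0.0634]
ee_rot: [3.141, 0.0, 1.612]
contact_force: [-0.9, 0.0, 0.2]
opening: 0.599
```

```bash
cat >> h.py <<'E'
t=0.0406;o=np.array([557.6,75.2]);R=np.array([[np.cos(t),-np.sin(t)],[np.sin(t),np.cos(t)]])
def cart(f):
    a=manip.get_image('top')[:,:,::-1]; cv2.imwrite('pics/'+f,a)
    h=cv2.cvtColor(a,cv2.COLOR_BGR2HSV); m=(h[...,0]>65)&(h[...,0]<90)&(h[...,1]>90)
    m[:,:215]=0; m[:140]=0; m[290:]=0; m[:,330:]=0
    v,u=np.nonzero(m); w=np.array([onz('top',*p,.08)[:2] for p in zip(u,v)])*1000
    r=cv2.minAreaRect(((w-o)@R).astype(np.float32)); print('cart disp frame',np.round(r,2).tolist() if 0 else (np.round(r[0],1),np.round(r[1],1),round(r[2],1)),len(u))
    print('extent',((w-o)@R).min(0).round(1),((w-o)@R).max(0).round(1)); return a
E
python3 - <<'E'
from h import *
cart('top2.png'); s=manip.state(); print(R.T@(s['tcp_pos'][:2]*1000-o),s['contact_force'])
E
```

```text
cart disp frame (array([ 48.8, -26.4]), array([57.7, 86.6]), 70.8) 52
extent [ 16.7 -49.3] [99.1 15. ]
[-67.81376581 -29.40677193] [-0.20850646  0.40299151 -0.2555848 ]
```

>>> jog_arm([
  {"travel": [0.03,0.001,0],"angular": [0,0,0],"fingers": 0.2},
  {"travel": [0.03,0.001,0],"angular": [0,0,0],"fingers": 0.2},
  {"travel": [0,0,0],"angular": [0,0,0],"fingers": 0.2},
])

```text
clock: 4.12
tcp_pos: [0.4944, 0.0432, 0.0634]
ee_rot: [3.141, -0.0, 1.612]
contact_force: [-0.1, -0.7, 0.6]
opening: 0.601
```

```bash
python3 - <<'E'
from h import *
b=grab('side','side2.png')[:,:,::-1]
cv2.imwrite('pics/c2.png',cv2.resize(b[180:280,230:330],(600,600),interpolation=cv2.INTER_CUBIC))
E
```

```text
(no output)
```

View pics/c2.png

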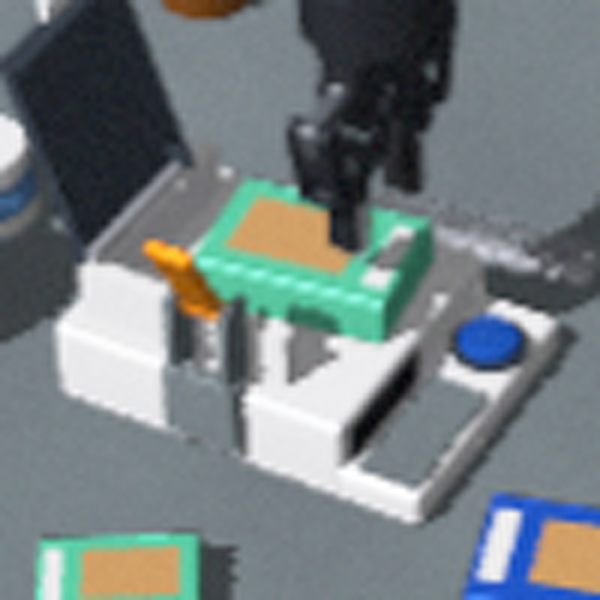

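```bash
python3 - <<'E'
from h import *
T=np.array([494.4,43.2])
for y in(-40,-30,0,30,40):
    p=np.r_[(T+R@[0,y])/1000,.07]; print(y,[((np.array(proj('side',np.r_[p[:2],z]))-[230,180])*6).round(0).tolist() for z in(.05,.065,.08,.1)])
W=lambda x,y,z:np.r_[(R@[x,y]+o)/1000,z/1000]
for nm,p in dict(lidhingeL=(60,52,84),brack=(-39,78,104),deckFL=(-100,70,50),deckFR=(-100,-90,50),ledgeFL=(-145,70,22),button=(-122,-50,32),clamptip=(-20,95,155)).items():
  print(nm,((np.array(proj('side',W(*p)))-[230,180])*6).round(0))
s=manip.state();print(s['tcp_pos'],s['joint_pos'])
E
```

```text
-40 [[414.0, 254.0], [414.0, 232.0], [414.0, 210.0], [414.0, 181.0]]
-30 [[405.0, 264.0], [405.0, 242.0], [405.0, 221.0], [404.0, 191.0]]
0 [[378.0, 296.0], [378.0, 274.0], [377.0, 252.0], [376.0, 223.0]]
30 [[350.0, 329.0], [349.0, 307.0], [349.0, 285.0], [348.0, 255.0]]
40 [[340.0, 340.0], [340.0, 318.0], [339.0, 296.0], [338.0, 266.0]]
lidhingeL [ 93. 262.]
brack [227. 320.]
deckFL [343. 430.]
deckFR [491. 252.]
ledgeFL [421. 499.]
button [492. 333.]
clamptip [171. 249.]
[0.49425903 0.04317474 0.06338598] [-0.27394021  0.48101825  0.11937785  2.04153626 -0.09444803  0.62408961
  1.52091168]
```

```bash
python3 - <<'E'
from h import *
b=cv2.imread('pics/side2.png')
k=8;x0,y0=250,165
c=cv2.resize(b[y0:y0+75,x0:x0+100],None,fx=k,fy=k,interpolation=cv2.INTER_CUBIC)
T=np.array([494.4,43.2])
def dot(p,col):
    u,v=proj('side',p); cv2.circle(c,(int((u-x0+.5)*k),int((v-y0+.5)*k)),4,col,-1)
for y in(-30,30): 
    for z,col in((.063,(0,0,255)),(.08,(0,255,255)),(.1,(255,0,255)),(.136,(255,255,255))): dot(np.r_[(T+R@[0,y])/1000,z],col)
for q in((-89.3,4.8),(-79.3,-68.5),(28.4,-53.8),(18.4,19.4)): dot(np.r_[(R@q+o)/1000,.08],(255,0,0))
cv2.imwrite('pics/c3.png',c)
E
```

```text
(no output)
```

View pics/c3.png

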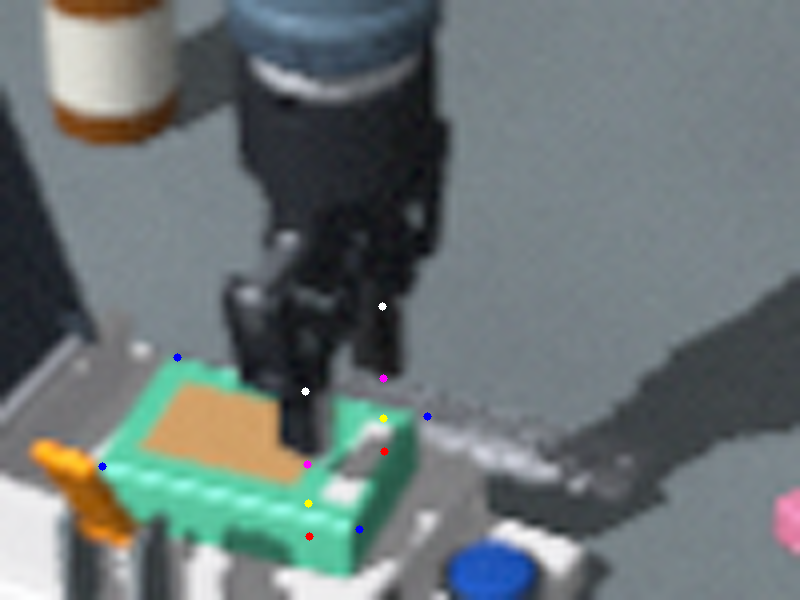

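The picture disagrees with the reported z. The visible fingertips sit at about 0.10 m, above the cartridge, while the state says 0.063, and the cartridge hasn't moved. I'll back off, shut the fingers and compare again.

>>> jog_arm([
  {"travel": [-0.4,-0.016,0],"angular": [0,0,0],"fingers": -1},
  {"travel": [-0.4,-0.016,0],"angular": [0,0,0],"fingers": -1},
  {"travel": [0,0,0],"angular": [0,0,0],"fingers": -1},
  {"travel": [0,0,0],"angular": [0,0,0],"fingers": -1},
  {"travel": [0,0,0],"angular": [0,0,0],"fingers": -1},
])

```text
clock: 4.8
tcp_pos: [0.4474, 0.0414, 0.0636]
ee_rot: [3.14, -0.0, 1.612]
contact_force: [-0.1, -0.4, 0.5]
opening: -0.002
```

```bash
python3 - <<'E'
from h import *
b=grab('side','side3.png')[:,:,::-1]
s=manip.state(); print(s['tcp_pos'],s['opening'],s['contact_force'])
k=8;x0,y0=250,165
c=cv2.resize(b[y0:y0+75,x0:x0+100],None,fx=k,fy=k,interpolation=cv2.INTER_CUBIC)
for z,col in((0,(0,0,255)),(.017,(0,255,255)),(.037,(255,0,255)),(.073,(255,255,255))):
    u,v=proj('side',s['tcp_pos']+[0,0,z]); cv2.circle(c,(int((u-x0+.5)*k),int((v-y0+.5)*k)),4,col,-1)
cv2.imwrite('pics/c4.png',c)
E
```

```text
[0.44719932 0.04130131 0.06347228] 0.0015768320347650574 [-0.19673246 -0.29943947  0.10184858]
```

View pics/c4.png

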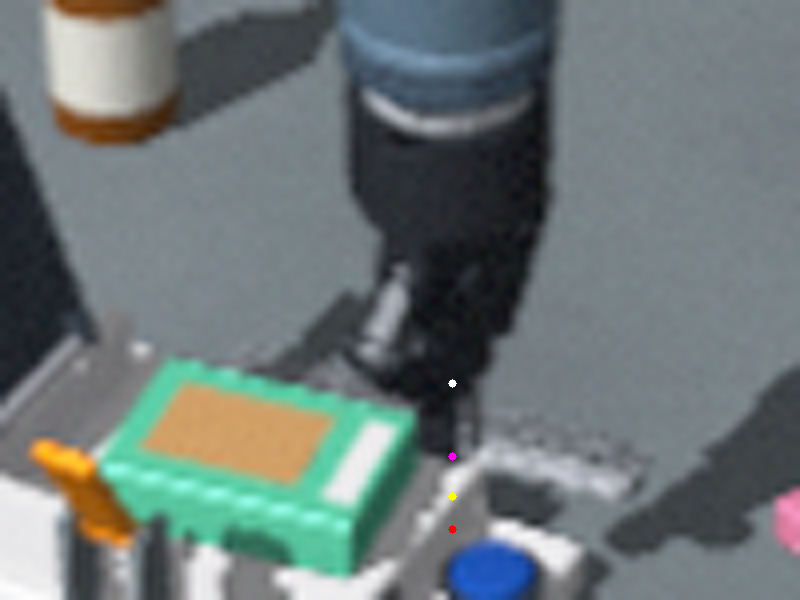

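```bash
python3 - <<'E'
from h import *
for z in(.195,.232,.27,.35): print('start',z,np.round(proj('top',[.288,.582,z]),1),np.round(proj('side',[.288,.582,z]),1))
k=7
a=cv2.imread('pics/top0.png')[300:360,0:60]; b=cv2.imread('pics/side0.png')[270:360,190:290]
A=cv2.resize(a,(400,400),interpolation=cv2.INTER_CUBIC);B=cv2.resize(b,(400,360),interpolation=cv2.INTER_CUBIC)
d=np.array([np.cos(1.111),np.sin(1.111),0])
for s in(-.05,0,.05):
  for z,col in((.195,(0,0,255)),(.208,(0,255,255)),(.245,(255,0,255))):
    p=np.array([.288,.582,z])+s*d
    u,v=proj('top',p); cv2.circle(A,(int((u+.5)*400/60),int((v-300+.5)*400/60)),3,col,-1)
    u,v=proj('side',p); cv2.circle(B,(int((u-190+.5)*4),int((v-270+.5)*4)),3,col,-1)
cv2.imwrite('pics/c5.png',np.hstack([A,np.vstack([B,np.zeros((40,400,3),np.uint8)])]))
E
```

```text
start 0.195 [ 45.6 312.2] [243. 346.]
start 0.232 [ 38.6 313.7] [241.6 335.6]
start 0.27 [ 30.9 315.3] [240.1 324.3]
start 0.35 [ 13.4 319.1] [236.8 298.8]
```

View pics/c5.png

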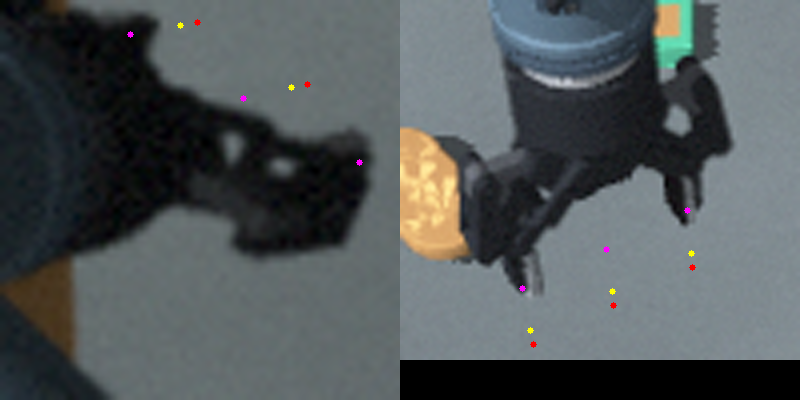

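```bash
python3 - <<'E'
from h import *
def tri(a,b):
    o1,d1=ray('top',*a);o2,d2=ray('side',*b)
    k=np.linalg.lstsq(np.c_[d1,-d2],o2-o1,rcond=None)[0]; p,q=o1+k[0]*d1,o2+k[1]*d2; print(p.round(4),q.round(4),'gap',np.linalg.norm(p-q).round(4))
print('-d finger'); tri((53.7,329.2),(261.7,324.5)); tri((52,332),(261.7,324.5));tri((54,324),(261.7,324.5))
print('+d?');tri((22,303),(221.2,341.2))
# scene check: small green box corners/ blue box /pink centroids in both views at z~.03
for n,f in(('top','top0.png'),('side','side0.png')):
    h=cv2.cvtColor(cv2.imread('pics/'+f),cv2.COLOR_BGR2HSV)
    for nm,m in(('pink',(h[...,0]>160)&(h[...,0]<176)&(h[...,1]>90)),('greens',(h[...,0]>65)&(h[...,0]<90)&(h[...,1]>90)&(h[...,2]>110))):
        N,l,s,c=cv2.connectedComponentsWithStats(m.astype(np.uint8))
        for i in range(1,N):
            if s[i,4]>60: print(n,nm,c[i].round(1),s[i,4],onz(n,*c[i],.03 if nm=='pink' or s[i,4]<330 else .08).round(3))
E
```

```text
-d finger
[0.2531 0.5372 0.2437] [0.2617 0.5421 0.2449] gap 0.01
[0.2472 0.5391 0.249 ] [0.2588 0.5459 0.2506] gap 0.0135
[0.2649 0.5384 0.239 ] [0.2647 0.5383 0.239 ] gap 0.0002
+d?
[0.3137 0.6222 0.2391] [0.3125 0.6215 0.2388] gap 0.0014
top pink [320.  287.4] 232 [ 0.331 -0.107  0.03 ]
top greens [259.9 214.7] 557 [0.529 0.05  0.08 ]
top greens [185.5 225.6] 278 [0.508 0.257 0.03 ]
side pink [359.4 230.1] 180 [ 0.32  -0.082  0.03 ]
side greens [289.8 114.3] 64 [ 0.935 -0.641  0.03 ]
side greens [282.9 225.5] 370 [0.512 0.074 0.08 ]
side greens [258.6 277.9] 99 [0.478 0.262 0.03 ]
```

Triangulating the start pictures puts the fingertips about 31 mm higher than the reported TCP implies, with x and y agreeing. The push also met no force, so I take the true tip height as reported z plus about 0.035. I'll go lower in small steps and watch the force.

>>> jog_arm([
  {"travel": [0,0,-0.2],"angular": [0,0,0],"fingers": 0.2},
  {"travel": [0,0,-0.2],"angular": [0,0,0],"fingers": 0.2},
  {"travel": [0,0,-0.1],"angular": [0,0,0],"fingers": 0.2},
  {"travel": [0,0,-0.1],"angular": [0,0,0],"fingers": 0.2},
  {"travel": [0,0,0],"angular": [0,0,0],"fingers": 0.2},
])

```text
clock: 5.48
tcp_pos: [0.4459, 0.0411, 0.0269]
ee_rot: [-3.141, 0.0, 1.612]
contact_force: [0.7, -0.5, -0.2]
opening: 0.602
```

>>> jog_arm([
  {"travel": [0.1,0.004,0],"angular": [0,0,0],"fingers": 0.2},
  {"travel": [0.1,0.004,0],"angular": [0,0,0],"fingers": 0.2},
  {"travel": [0.1,0.004,0],"angular": [0,0,0],"fingers": 0.2},
  {"travel": [0.1,0.004,0],"angular": [0,0,0],"fingers": 0.2},
])

```text
clock: 5.98
tcp_pos: [0.4701, 0.0423, 0.0274]
ee_rot: [-3.141, -0.0, 1.612]
contact_force: [-2.4, 0.9, 1.4]
opening: 0.604
```

>>> jog_arm([
  {"travel": [0.1,0.004,0],"angular": [0,0,0],"fingers": 0.2},
  {"travel": [0.1,0.004,0],"angular": [0,0,0],"fingers": 0.2},
  {"travel": [0.08,0.003,0],"angular": [0,0,0],"fingers": 0.2},
  {"travel": [0,0,0],"angular": [0,0,0],"fingers": 0.2},
])

```text
clock: 6.48
tcp_pos: [0.488, 0.0427, 0.0275]
ee_rot: [3.14, 0.0, 1.612]
contact_force: [0.3, 0.8, 0.8]
opening: 0.599
```

>>> jog_arm([
  {"travel": [0.04,0.002,0],"angular": [0,0,0],"fingers": 0.2},
  {"travel": [0.04,0.002,0],"angular": [0,0,0],"fingers": 0.2},
])

```text
clock: 6.72
tcp_pos: [0.4913, 0.0429, 0.0273]
ee_rot: [-3.14, 0.0, 1.612]
contact_force: [-2.9, -0.1, 1.1]
opening: 0.598
```

>>> jog_arm([
  {"travel": [0.03,0.001,0],"angular": [0,0,0],"fingers": 0.2},
  {"travel": [0.03,0.001,0],"angular": [0,0,0],"fingers": 0.2},
])

```text
clock: 6.98
tcp_pos: [0.4951, 0.0431, 0.0273]
ee_rot: [-3.141, 0.0, 1.612]
contact_force: [-5.2, -0.2, 3.5]
opening: 0.602
```

>>> jog_arm([
  {"travel": [0.03,0.001,0],"angular": [0,0,0],"fingers": 0.2},
  {"travel": [0.0,0.0,0],"angular": [0,0,0],"fingers": 0.2},
])

```text
clock: 7.22
tcp_pos: [0.495, 0.0431, 0.027]
ee_rot: [-3.137, 0.0, 1.612]
contact_force: [-6.2, 0.3, 4.5]
opening: 0.6
```

The front is seated (6 N, no further advance). Now I'll retreat, lift, turn 90° and go round to the right side.

>>> jog_arm([
  {"travel": [-0.2,-0.008,0],"angular": [0,0,0],"fingers": 0.2},
  {"travel": [0,0,0.5],"angular": [0,0,0],"fingers": 0.2},
  {"travel": [0,0,0.5],"angular": [0,0,0],"fingers": 0.2},
  {"travel": [0.11,-0.08,0],"angular": [0,0,-1],"fingers": 0.2},
  {"travel": [0.11,-0.08,0],"angular": [0,0,-1],"fingers": 0.2},
  {"travel": [0.11,-0.08,0],"angular": [0,0,-1],"fingers": 0.2},
  {"travel": [0.11,-0.08,0],"angular": [0,0,-1],"fingers": 0.2},
  {"travel": [0.11,-0.08,0],"angular": [0,0,-1],"fingers": 0.2},
  {"travel": [0.11,-0.08,0],"angular": [0,0,-1],"fingers": 0.2},
  {"travel": [0.11,-0.08,0],"angular": [0,0,-1],"fingers": 0.2},
  {"travel": [0.11,-0.08,0],"angular": [0,0,-1],"fingers": 0.2},
  {"travel": [0.11,-0.08,0],"angular": [0,0,-1],"fingers": 0.2},
  {"travel": [0.11,-0.08,0],"angular": [0,0,-1],"fingers": 0.2},
  {"travel": [0.11,-0.08,0],"angular": [0,0,-1],"fingers": 0.2},
  {"travel": [0.09,-0.08,0],"angular": [0,0,-1],"fingers": 0.2},
  {"travel": [0,0,0],"angular": [0,0,-1],"fingers": 0.2},
  {"travel": [0,0,0],"angular": [0,0,-1],"fingers": 0.2},
  {"travel": [0,0,0],"angular": [0,0,-1],"fingers": 0.2},
  {"travel": [0,0,0],"angular": [0,0,0],"fingers": 0.2},
])

```text
clock: 9.6
tcp_pos: [0.5634, -0.0147, 0.0875]
ee_rot: [3.141, -0.001, 0.042]
contact_force: [-0.4, 0.7, -0.4]
opening: 0.599
```

```bash
python3 - <<'E'
from h import *
a=cart('top3.png'); s=manip.state(); print(s['tcp_pos'],R.T@(s['tcp_pos'][:2]*1000-o))
E
```

```text
cart disp frame (array([29.1,  1.2]), array([20.2, 55.6]), 73.9) 97
extent [  0.6 -16.2] [54.2  5.2]
[ 0.56333774 -0.01477747  0.08744084] [  2.08092895 -90.13621193]
```

>>> jog_arm([
  {"travel": [0,0,-0.5],"angular": [0,0,0],"fingers": 0.2},
  {"travel": [0,0,-0.5],"angular": [0,0,0],"fingers": 0.2},
  {"travel": [0,0,0],"angular": [0,0,0],"fingers": 0.2},
  {"travel": [0,0.1,0],"angular": [0,0,0],"fingers": 0.2},
  {"travel": [-0.004,0.1,0],"angular": [0,0,0],"fingers": 0.2},
  {"travel": [-0.004,0.1,0],"angular": [0,0,0],"fingers": 0.2},
])

```text
clock: 10.4
tcp_pos: [0.5638, 0.003, 0.0285]
ee_rot: [3.141, -0.002, 0.041]
contact_force: [0.1, -3.0, 2.0]
opening: 0.599
```

>>> jog_arm([
  {"travel": [-0.004,0.1,0],"angular": [0,0,0],"fingers": 0.2},
  {"travel": [-0.004,0.1,0],"angular": [0,0,0],"fingers": 0.2},
  {"travel": [-0.004,0.1,0],"angular": [0,0,0],"fingers": 0.2},
  {"travel": [-0.004,0.08,0],"angular": [0,0,0],"fingers": 0.2},
])

```text
clock: 10.9
tcp_pos: [0.5617, 0.0264, 0.0274]
ee_rot: [3.142, 0.0, 0.041]
contact_force: [0.4, -1.9, 2.4]
opening: 0.606
```

>>> jog_arm([
  {"travel": [-0.001,0.04,0],"angular": [0,0,0],"fingers": 0.2},
  {"travel": [-0.001,0.04,0],"angular": [0,0,0],"fingers": 0.2},
])

```text
clock: 11.15
tcp_pos: [0.5615, 0.0308, 0.0273]
ee_rot: [3.142, 0.0, 0.041]
contact_force: [0.1, -2.5, 0.5]
opening: 0.602
```

>>> jog_arm([
  {"travel": [-0.001,0.04,0],"angular": [0,0,0],"fingers": 0.2},
  {"travel": [-0.001,0.04,0],"angular": [0,0,0],"fingers": 0.2},
])

```text
clock: 11.4
tcp_pos: [0.5615, 0.0357, 0.0273]
ee_rot: [-3.142, 0.0, 0.041]
contact_force: [0.3, -1.3, 1.0]
opening: 0.602
```

>>> jog_arm([
  {"travel": [0,0.03,0],"angular": [0,0,0],"fingers": 0.2},
  {"travel": [0,0,0],"angular": [0,0,0],"fingers": 0.2},
])

```text
clock: 11.65
tcp_pos: [0.5617, 0.0364, 0.0274]
ee_rot: [3.14, -0.0, 0.041]
contact_force: [1.1, -5.0, 0.3]
opening: 0.603
```

>>> jog_arm([
  {"travel": [0,0.03,0],"angular": [0,0,0],"fingers": 0.2},
  {"travel": [0,0.0,0],"angular": [0,0,0],"fingers": 0.2},
])

```text
clock: 11.9
tcp_pos: [0.5617, 0.0364, 0.0274]
ee_rot: [3.138, -0.0, 0.04]
contact_force: [1.0, -8.5, -0.4]
opening: 0.6
```

>>> jog_arm([
  {"travel": [0,-0.3,0],"angular": [0,0,0],"fingers": 0.2},
  {"travel": [-0.3,-0.5,0.6],"angular": [0,0,1],"fingers": 0.2},
  {"travel": [-0.6,0,0.6],"angular": [0,0,1],"fingers": 0.2},
  {"travel": [-0.6,0,0],"angular": [0,0,1],"fingers": 0.2},
  {"travel": [-0.5,0,0],"angular": [0,0,1],"fingers": 0.2},
  {"travel": [0,0,0],"angular": [0,0,1],"fingers": 0.2},
  {"travel": [0,0,0],"angular": [0,0,1],"fingers": 0.2},
  {"travel": [0,0,0],"angular": [0,0,1],"fingers": 0.2},
  {"travel": [0,0,0],"angular": [0,0,1],"fingers": 0.2},
  {"travel": [0,0,0],"angular": [0,0,1],"fingers": 0.2},
  {"travel": [0,0,0],"angular": [0,0,1],"fingers": 0.2},
  {"travel": [0,0,0],"angular": [0,0,1],"fingers": 0.2},
  {"travel": [0,0,0],"angular": [0,0,1],"fingers": 0.2},
  {"travel": [0,0,0],"angular": [0,0,1],"fingers": 0.2},
  {"travel": [0,0,0],"angular": [0,0,1],"fingers": 0.2},
  {"travel": [0,0,0],"angular": [0,0,1],"fingers": 0.2},
])

```text
clock: 13.9
tcp_pos: [0.4412, -0.0086, 0.0994]
ee_rot: [-3.141, -0.001, 1.615]
contact_force: [0.1, -0.9, -0.1]
opening: 0.603
```

```bash
python3 - <<'E'
from h import *
a=cart('top4.png'); s=manip.state(); print(s['tcp_pos'],R.T@(s['tcp_pos'][:2]*1000-o))
E
```

```text
cart disp frame (array([21.7,  7.5]), array([ 73.3, 154.3]), 89.8) 562
extent [-55.5 -29. ] [98.8 44.4]
[ 0.44123986 -0.00869513  0.09944822] [-119.66945543  -79.10307018]
```

The cartridge reads home in the top view: y from -29 to 44, front at -55.5, and 0.2° off square. I'll give it one light confirming push on the front.

>>> jog_arm([
  {"travel": [0.26,0.73,0],"angular": [0,0,0],"fingers": 0.2},
  {"travel": [0.26,0.74,0],"angular": [0,0,0],"fingers": 0.2},
  {"travel": [0,0,-0.6],"angular": [0,0,0],"fingers": 0.2},
  {"travel": [0,0,-0.6],"angular": [0,0,0],"fingers": 0.2},
  {"travel": [0,0,0],"angular": [0,0,0],"fingers": 0.2},
  {"travel": [0.1,0.004,0],"angular": [0,0,0],"fingers": 0.2},
  {"travel": [0.1,0.004,0],"angular": [0,0,0],"fingers": 0.2},
  {"travel": [0.1,0.004,0],"angular": [0,0,0],"fingers": 0.2},
  {"travel": [0,0,0],"angular": [0,0,0],"fingers": 0.2},
])

```text
clock: 15.08
tcp_pos: [0.4918, 0.0802, 0.0279]
ee_rot: [3.14, -0.0, 1.612]
contact_force: [-0.1, -0.1, 0.2]
opening: 0.602
```

>>> jog_arm([
  {"travel": [0.05,0.002,0],"angular": [0,0,0],"fingers": 0.2},
  {"travel": [0.03,0.001,0],"angular": [0,0,0],"fingers": 0.2},
  {"travel": [0,0,0],"angular": [0,0,0],"fingers": 0.2},
])

```text
clock: 15.45
tcp_pos: [0.4933, 0.0802, 0.027]
ee_rot: [-3.137, 0.0, 1.613]
contact_force: [-4.9, 0.2, 4.1]
opening: 0.601
```

The stop is the same as before (x_d = -64), so the cartridge is home. For the lid, I'll go up and over and descend behind it with the fingers shut.

>>> jog_arm([
  {"travel": [-0.2,-0.008,0],"angular": [0,0,0],"fingers": 0.2},
  {"travel": [0,0,0.9],"angular": [0,0,0],"fingers": -1},
  {"travel": [0,0,0.9],"angular": [0,0,0],"fingers": -1},
  {"travel": [0,0,0.9],"angular": [0,0,0],"fingers": -1},
  {"travel": [0,0,0.9],"angular": [0,0,0],"fingers": -1},
  {"travel": [0,0,0],"angular": [0,0,0],"fingers": -1},
  {"travel": [0.7,0,0],"angular": [0,0,0],"fingers": -1},
  {"travel": [0.7,0,0],"angular": [0,0,0],"fingers": -1},
  {"travel": [0.7,0,0],"angular": [0,0,0],"fingers": -1},
  {"travel": [0.7,0,0],"angular": [0,0,0],"fingers": -1},
  {"travel": [0.7,0,0],"angular": [0,0,0],"fingers": -1},
  {"travel": [0,0,0],"angular": [0,0,0],"fingers": -1},
])

```text
clock: 16.95
tcp_pos: [0.6945, 0.0793, 0.2405]
ee_rot: [-3.14, 0.001, 1.611]
contact_force: [-0.8, 0.4, -0.3]
opening: 0.001
```

```bash
python3 - <<'E'
from h import *
s=manip.state(); T=s['tcp_pos']; d=R.T@(T[:2]*1000-o); print(T,d)
b=grab('side','side5.png')[:,:,::-1]; k=6;x0,y0=200,130
c=cv2.resize(b[y0:y0+100,x0:x0+130],None,fx=k,fy=k,interpolation=cv2.INTER_CUBIC)
for z,col in((0,(0,0,255)),(.033,(255,0,255)),):
    u,v=proj('side',T+[0,0,z]); cv2.circle(c,(int((u-x0+.5)*k),int((v-y0+.5)*k)),4,col,-1)
cv2.imwrite('pics/c6.png',c)
E
```

```text
[0.6944678  0.07932428 0.24045506] [136.9224107   -1.43442869]
```

View pics/c6.png

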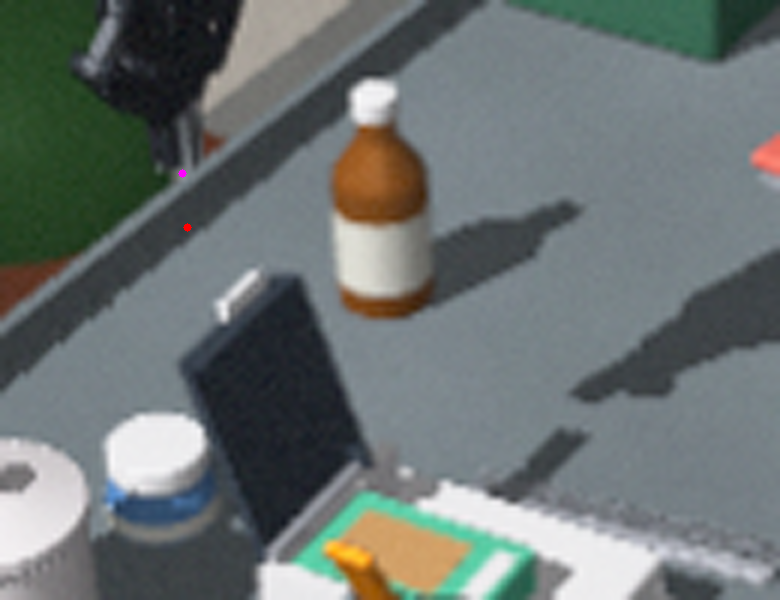

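The drawn offset of 33 mm matches the visible tip at (182,172). The lid's tab (240,295) is in front of and below the tip, and the cartridge is in the corner.

>>> jog_arm([
  {"travel": [0,0,-0.78],"angular": [0,0,0],"fingers": -1},
  {"travel": [0,0,-0.78],"angular": [0,0,0],"fingers": -1},
  {"travel": [0,0,0],"angular": [0,0,0],"fingers": -1},
  {"travel": [-0.2,-0.008,0],"angular": [0,0,0],"fingers": -1},
  {"travel": [-0.2,-0.008,0],"angular": [0,0,0],"fingers": -1},
  {"travel": [-0.15,-0.006,0],"angular": [0,0,0],"fingers": -1},
])

```text
clock: 17.75
tcp_pos: [0.6609, 0.0786, 0.1519]
ee_rot: [3.138, -0.001, 1.612]
contact_force: [1.5, 0.6, 1.5]
opening: -0.001
```

>>> jog_arm([
  {"travel": [-0.15,-0.006,0],"angular": [0,0,0],"fingers": -1},
  {"travel": [-0.15,-0.006,0],"angular": [0,0,0],"fingers": -1},
  {"travel": [-0.15,-0.006,0],"angular": [0,0,0],"fingers": -1},
])

```text
clock: 18.12
tcp_pos: [0.633, 0.0774, 0.1498]
ee_rot: [3.141, 0.0, 1.612]
contact_force: [0.8, 0.1, 1.1]
opening: 0.003
```

>>> jog_arm([
  {"travel": [-0.14,-0.006,0],"angular": [0,0,0],"fingers": -1},
  {"travel": [-0.13,-0.006,0],"angular": [0,0,0],"fingers": -1},
  {"travel": [-0.165,-0.007,-0.03],"angular": [0,0,0],"fingers": -1},
  {"travel": [-0.165,-0.007,-0.035],"angular": [0,0,0],"fingers": -1},
  {"travel": [-0.155,-0.006,-0.06],"angular": [0,0,0],"fingers": -1},
  {"travel": [-0.155,-0.006,-0.065],"angular": [0,0,0],"fingers": -1},
  {"travel": [0,0,0],"angular": [0,0,0],"fingers": -1},
])

```text
clock: 19.0
tcp_pos: [0.5776, 0.0751, 0.1379]
ee_rot: [-3.14, 0.0, 1.612]
contact_force: [0.5, 0.3, -0.5]
opening: 0.001
```

>>> jog_arm([
  {"travel": [-0.14,-0.006,-0.09],"angular": [0,0,0],"fingers": -1},
  {"travel": [-0.135,-0.005,-0.095],"angular": [0,0,0],"fingers": -1},
  {"travel": [-0.12,-0.005,-0.115],"angular": [0,0,0],"fingers": -1},
  {"travel": [-0.115,-0.005,-0.12],"angular": [0,0,0],"fingers": -1},
  {"travel": [-0.095,-0.004,-0.14],"angular": [0,0,0],"fingers": -1},
  {"travel": [-0.09,-0.004,-0.14],"angular": [0,0,0],"fingers": -1},
  {"travel": [0,0,0],"angular": [0,0,0],"fingers": -1},
])

```text
clock: 19.88
tcp_pos: [0.5361, 0.0733, 0.0955]
ee_rot: [-3.14, 0.0, 1.612]
contact_force: [0.7, 0.1, 0.1]
opening: 0.002
```

>>> jog_arm([
  {"travel": [-0.06,-0.002,-0.15],"angular": [0,0,0],"fingers": -1},
  {"travel": [-0.06,-0.002,-0.15],"angular": [0,0,0],"fingers": -1},
  {"travel": [-0.03,-0.001,-0.12],"angular": [0,0,0],"fingers": -1},
  {"travel": [0,0,0],"angular": [0,0,0],"fingers": -1},
])

```text
clock: 20.38
tcp_pos: [0.5274, 0.0729, 0.0704]
ee_rot: [-3.14, 0.0, 1.612]
contact_force: [-1.3, -0.2, 0.0]
opening: -0.001
```

>>> jog_arm([
  {"travel": [0,0,-0.06],"angular": [0,0,0],"fingers": -1},
  {"travel": [0,0,-0.05],"angular": [0,0,0],"fingers": -1},
  {"travel": [0,0,0],"angular": [0,0,0],"fingers": -1},
])

```text
clock: 20.75
tcp_pos: [0.5282, 0.0731, 0.0644]
ee_rot: [-3.141, 0.0, 1.612]
contact_force: [-0.5, -0.9, -0.6]
opening: 0.002
```

>>> jog_arm([
  {"travel": [0,0,-0.05],"angular": [0,0,0],"fingers": -1},
  {"travel": [0,0,-0.03],"angular": [0,0,0],"fingers": -1},
  {"travel": [0,0,0],"angular": [0,0,0],"fingers": -1},
])

```text
clock: 21.12
tcp_pos: [0.5282, 0.0731, 0.0596]
ee_rot: [-3.141, 0.0, 1.612]
contact_force: [-0.1, 0.5, 0.4]
opening: 0.0
```

>>> jog_arm([
  {"travel": [0,0,-0.03],"angular": [0,0,0],"fingers": -1},
  {"travel": [0,0,0],"angular": [0,0,0],"fingers": -1},
])

```text
clock: 21.38
tcp_pos: [0.5282, 0.0731, 0.0579]
ee_rot: [-3.142, 0.0, 1.612]
contact_force: [-0.1, -0.6, -0.1]
opening: -0.001
```

>>> jog_arm([
  {"travel": [0,0,-0.03],"angular": [0,0,0],"fingers": -1},
  {"travel": [0,0,0],"angular": [0,0,0],"fingers": -1},
])

```text
clock: 21.62
tcp_pos: [0.5283, 0.0731, 0.0562]
ee_rot: [3.141, -0.0, 1.612]
contact_force: [-0.5, 0.5, 0.6]
opening: 0.001
```

>>> jog_arm([
  {"travel": [0,0,-0.03],"angular": [0,0,0],"fingers": -1},
  {"travel": [0,0,0],"angular": [0,0,0],"fingers": -1},
])

```text
clock: 21.88
tcp_pos: [0.5283, 0.0731, 0.0559]
ee_rot: [-3.142, -0.001, 1.612]
contact_force: [-5.7, -1.6, 19.4]
opening: 0.002
```

>>> jog_arm([
  {"travel": [0,0,-0.03],"angular": [0,0,0],"fingers": -1},
  {"travel": [0,0,0],"angular": [0,0,0],"fingers": -1},
])

```text
clock: 22.12
tcp_pos: [0.5284, 0.0732, 0.0556]
ee_rot: [-3.142, -0.001, 1.612]
contact_force: [-11.2, -1.2, 35.8]
opening: 0.001
```

The lid stopped hard at the expected height. I'll lift off, check the lid, and move to outside the clamp with the jaw turned.

>>> jog_arm([
  {"travel": [0,0,0.5],"angular": [0,0,0],"fingers": -1},
  {"travel": [0,0,0.9],"angular": [0,0,0],"fingers": -1},
  {"travel": [0,0,0.9],"angular": [0,0,0],"fingers": -1},
  {"travel": [0,0,0.2],"angular": [0,0,-1],"fingers": -1},
  {"travel": [0.06,0.4,0],"angular": [0,0,-1],"fingers": -1},
  {"travel": [0,0.4,0],"angular": [0,0,-1],"fingers": -1},
  {"travel": [0,0.4,0],"angular": [0,0,-1],"fingers": -1},
  {"travel": [0,0.4,0],"angular": [0,0,-1],"fingers": -1},
  {"travel": [0,0.4,0],"angular": [0,0,-1],"fingers": -1},
  {"travel": [0,0.27,0],"angular": [0,0,-1],"fingers": -1},
  {"travel": [0,0,0],"angular": [0,0,-1],"fingers": -1},
  {"travel": [0,0,0],"angular": [0,0,-1],"fingers": -1},
  {"travel": [0,0,0],"angular": [0,0,-1],"fingers": -1},
  {"travel": [0,0,0],"angular": [0,0,-1],"fingers": -1},
  {"travel": [0,0,0],"angular": [0,0,-1],"fingers": -1},
  {"travel": [0,0,0],"angular": [0,0,-1],"fingers": -1},
  {"travel": [0,0,0],"angular": [0,0,-1],"fingers": -1},
  {"travel": [0,0,0],"angular": [0,0,-1],"fingers": -1},
  {"travel": [0,0,0],"angular": [0,0,0],"fingers": -1},
])

```text
clock: 24.5
tcp_pos: [0.5317, 0.2093, 0.2024]
ee_rot: [3.141, 0.0, 0.042]
contact_force: [-0.2, 0.3, -0.2]
opening: 0.001
```

```bash
python3 - <<'E'
from h import *
s=manip.state(); T=s['tcp_pos']; d=R.T@(T[:2]*1000-o); print(T,s['ee_rot'],d)
b=grab('side','side6.png')[:,:,::-1];a=grab('top','top6.png')[:,:,::-1]
A=cv2.resize(a[150:270,180:300],(400,400),interpolation=cv2.INTER_CUBIC);B=cv2.resize(b[160:280,220:340],(400,400),interpolation=cv2.INTER_CUBIC)
u,v=proj('side',T+[0,0,.036]); cv2.circle(B,(int((u-220+.5)*10/3),int((v-160+.5)*10/3)),3,(255,0,255),-1)
cv2.imwrite('pics/c7.png',np.hstack([A,B]))
E
```

```text
[0.53170862 0.20929919 0.2023718 ] [3.14125051e+00 2.05147027e-04 4.23391595e-02] [-20.42711659 135.03958353]
```

View pics/c7.png

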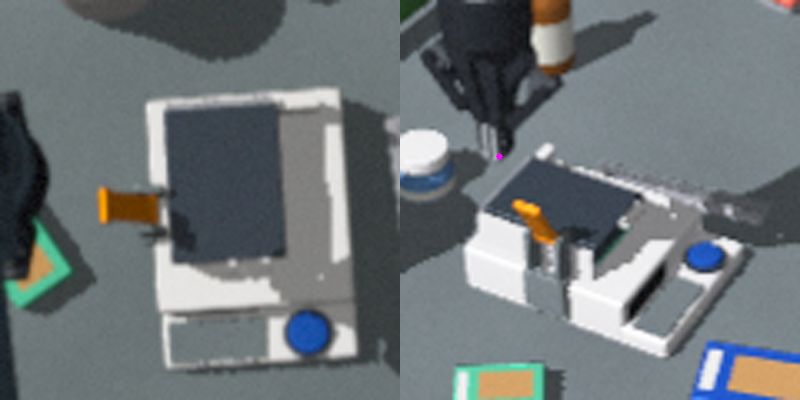

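The lid lies flat and shut in both views. The clamp still leans out (top crop (130,205)) and the finger is outside it. Next I'll fold the clamp.

>>> jog_arm([
  {"travel": [0,0,-0.8],"angular": [0,0,0],"fingers": -1},
  {"travel": [0,0,-0.78],"angular": [0,0,0],"fingers": -1},
  {"travel": [0,0,0],"angular": [0,0,0],"fingers": -1},
  {"travel": [0.008,-0.2,0],"angular": [0,0,0],"fingers": -1},
  {"travel": [0.008,-0.2,0],"angular": [0,0,0],"fingers": -1},
  {"travel": [0.006,-0.15,0],"angular": [0,0,0],"fingers": -1},
  {"travel": [0.006,-0.15,0.03],"angular": [0,0,0],"fingers": -1},
  {"travel": [0.005,-0.12,0.03],"angular": [0,0,0],"fingers": -1},
  {"travel": [0.005,-0.12,0],"angular": [0,0,0],"fingers": -1},
  {"travel": [0,0,0],"angular": [0,0,0],"fingers": -1},
])

```text
clock: 25.85
tcp_pos: [0.534, 0.1519, 0.1113]
ee_rot: [3.141, 0.0, 0.04]
contact_force: [0.4, 0.3, 0.2]
opening: 0.0
```

>>> jog_arm([
  {"travel": [0.006,-0.15,0.02],"angular": [0,0,0],"fingers": -1},
  {"travel": [0.006,-0.17,-0.033],"angular": [0,0,0],"fingers": -1},
  {"travel": [0.006,-0.16,-0.065],"angular": [0,0,0],"fingers": -1},
  {"travel": [0.006,-0.143,-0.1],"angular": [0,0,0],"fingers": -1},
  {"travel": [0.005,-0.12,-0.123],"angular": [0,0,0],"fingers": -1},
  {"travel": [0,0,0],"angular": [0,0,0],"fingers": -1},
])

```text
clock: 26.6
tcp_pos: [0.5355, 0.107, 0.0926]
ee_rot: [3.141, 0.001, 0.04]
contact_force: [-0.5, 0.3, -0.1]
opening: 0.0
```

>>> jog_arm([
  {"travel": [0.004,-0.095,-0.14],"angular": [0,0,0],"fingers": -1},
  {"travel": [0.003,-0.065,-0.15],"angular": [0,0,0],"fingers": -1},
  {"travel": [0.001,-0.02,-0.06],"angular": [0,0,0],"fingers": -1},
  {"travel": [0,0,0],"angular": [0,0,0],"fingers": -1},
])

```text
clock: 27.1
tcp_pos: [0.536, 0.0971, 0.0719]
ee_rot: [3.141, 0.001, 0.041]
contact_force: [-0.2, 0.2, 0.9]
opening: -0.0
```

>>> jog_arm([
  {"travel": [0,0,-0.04],"angular": [0,0,0],"fingers": -1},
  {"travel": [0,0,-0.02],"angular": [0,0,0],"fingers": -1},
  {"travel": [0,0,0],"angular": [0,0,0],"fingers": -1},
])

```text
clock: 27.48
tcp_pos: [0.5364, 0.0975, 0.0687]
ee_rot: [3.142, 0.0, 0.041]
contact_force: [0.3, 0.7, 0.2]
opening: -0.002
```

>>> jog_arm([
  {"travel": [0,0,-0.04],"angular": [0,0,0],"fingers": -1},
  {"travel": [0,0,0],"angular": [0,0,0],"fingers": -1},
])

```text
clock: 27.72
tcp_pos: [0.5363, 0.0976, 0.0662]
ee_rot: [3.142, 0.0, 0.041]
contact_force: [0.6, -0.5, -0.5]
opening: -0.001
```

>>> jog_arm([
  {"travel": [0,0,-0.02],"angular": [0,0,0],"fingers": -1},
  {"travel": [0,0,0],"angular": [0,0,0],"fingers": -1},
])

```text
clock: 27.98
tcp_pos: [0.5363, 0.0976, 0.0652]
ee_rot: [-3.142, 0.0, 0.041]
contact_force: [-0.6, -0.6, 1.2]
opening: 0.001
```

>>> jog_arm([
  {"travel": [0,0,-0.015],"angular": [0,0,0],"fingers": -1},
  {"travel": [0,0,0],"angular": [0,0,0],"fingers": -1},
])

```text
clock: 28.22
tcp_pos: [0.5364, 0.0976, 0.0649]
ee_rot: [-3.141, 0.0, 0.041]
contact_force: [-3.1, -0.5, 10.1]
opening: -0.003
```

>>> jog_arm([
  {"travel": [0,0,-0.01],"angular": [0,0,0],"fingers": -1},
  {"travel": [0,0,0],"angular": [0,0,0],"fingers": -1},
  {"travel": [0,0,0.5],"angular": [0,0,0],"fingers": -1},
  {"travel": [0,0,0.8],"angular": [0,0,0],"fingers": -1},
  {"travel": [-0.3,0.8,0.8],"angular": [0,0,0],"fingers": -1},
  {"travel": [-0.4,0.8,0],"angular": [0,0,0],"fingers": -1},
  {"travel": [-0.4,0.8,0],"angular": [0,0,0],"fingers": -1},
  {"travel": [-0.4,0.8,0],"angular": [0,0,0],"fingers": -1},
  {"travel": [0,0.8,0],"angular": [0,0,0],"fingers": -1},
  {"travel": [0,0,0],"angular": [0,0,0],"fingers": -1},
  {"travel": [0,0,0],"angular": [0,0,0],"fingers": -1},
])

```text
clock: 29.6
tcp_pos: [0.4484, 0.3313, 0.1841]
ee_rot: [3.141, 0.0, 0.041]
contact_force: [0.8, -0.1, -0.2]
opening: 0.003
```

```bash
python3 - <<'E'
from h import *
s=manip.state(); print(s['tcp_pos'],s['contact_force'])
b=grab('side','side7.png')[:,:,::-1];a=grab('top','top7.png')[:,:,::-1]
A=cv2.resize(a[110:270,170:330],(400,400),interpolation=cv2.INTER_CUBIC);B=cv2.resize(b[180:280,230:330],(400,400),interpolation=cv2.INTER_CUBIC)
cv2.imwrite('pics/c8.png',np.hstack([A,B]))
E
```

```text
[0.44840919 0.33130126 0.18405713] [ 0.82495338 -0.08055542 -0.21618045]
```

View pics/c8.png

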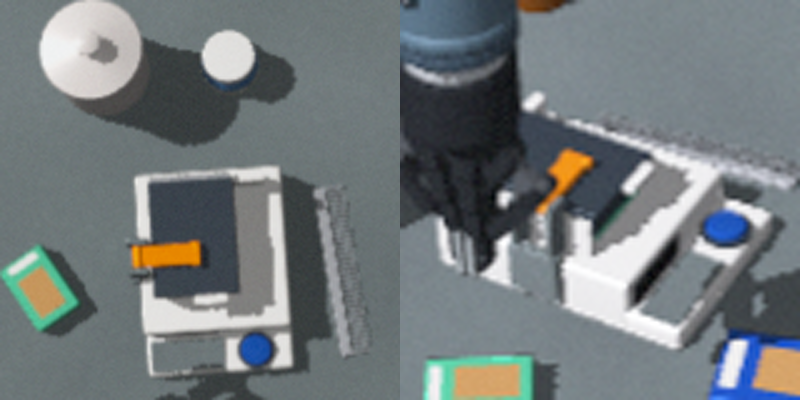

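The lid is shut and the orange clamp lies flat across it (top crop (165,253)). The canister, jar, comb and small green box are unmoved, and the arm is clear. Handing in.

```bash
python3 -c "
from plant import manip
print(manip.hand_in())"
```

```text
the job is handed in; nothing more can be done
None
```

The job is done and handed in at about 30 s of the 72 s allowed. I pushed the green cartridge into the fence corner, swung the lid shut, then folded the clamp down onto it.

**Cartridge:** The last top view put its front at -55.5 mm and its sides at -29 to 44 mm in the dispenser's frame, 0.2° off square. A second light push on the front stopped at the same place as the first.

**Lid and clamp:** Both came to hard stops at their expected shut heights. The final pictures show the lid level, the clamp flat across it and the arm clear. The canister, jar and comb look unmoved. The brushes and bottle were not in the final crops, but the arm touched nothing near them.

**Disagreements and close calls:**
- **Reported height:** The TCP height in the state reads about 33–36 mm below the visible fingertips. My first push therefore passed over the cartridge without touching it. I corrected for this using the pictures and contact.
- **Lid force:** The wrist force peaked at about 36 N when the lid hit its stop. That was fingertip contact.

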